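Open the child-locked tablet box

ROBOT

A 6-joint arm with a two-finger parallel gripper is mounted at the origin on a cart in front of the work surface, level with it; the furniture and walls round the work are solid. World frame = base frame: x ahead of the robot, y to its left, z up, the work surface at z = 0. Lengths are in m, angles in degrees, forces in N, time in s.
With the tool pointing down it reaches from about 0.35 to 0.875 m from the base axis. Payload 4.2 kg.
Tool frame: the origin (TCP) lies midway between the tips of the shut fingers; the grasp point (between the pads) lies 19 mm behind it; z points along the fingers, y is the direction in which the jaws open and shut (so a half turn about z gives the same grasp; the last joint's range is limited). The gripper opens to 87 mm and grips with 3 to 60 N. Pads are 19 mm wide; open, the fingers measure 117 mm over their backs; the gripper's body (75 mm by 190 mm) begins 51 mm behind the grasp point.
Start: joints at [-58.121, 22.042, 0.453, 0, -68.411, -14.817], TCP at [0.183, -0.597, 0.223] pointing down, gripper open.
Joint ranges: [-179.83, 179.83], [-69.29, 118.12], [-61.27, 80.66], [-181.25, 117.63], [-171.15, -9.14], [-177.46, 177.46]. Speed limits (degrees/s): [159.86, 159.86, 180, 180, 180, 180].

INTERFACE

Orientations are given as a 3x3 rotation matrix whose columns are the frame's x, y, z axes.
In Python, from station import sense, capture, calibration, finish_job gives the robot as it stands.
- The arm moves only by the tool carry_out, never from a script. Its argument "commands" is one flat list of numbers, 6 for each row, row after row: the shift along the tool's x, y, z in mm, then the turn, a rotation vector about the tool's x, y, z in rad. A call has 1 to 5 rows; each row shifts and turns the pose as measured when the row begins, along the tool's axes as they then stand; what a row does not reach is not made up. A row lasts 1/8 s, in which the tool goes at most 62.5 mm and 10.7 degrees, less where a joint would pass 70% of its speed; a pose out of reach is approached as far as the arm can. A call is refused whole if a number of a shift passes 62.5 or a number of a turn 0.188, either way. A call with a gripper value outside its range is refused whole. "grip" is the finger opening in mm, from 0 to 87, set as the call begins (left out, the last holds). The fingers move at their own pace and stop on an object; the grip force is fixed at half the most. Time passes only in rows, so rows that do not move let the fingers close. It gives the time, the measured TCP pose, the force and the opening at its end, in the units of the state.
- sense(): the state, without advancing time (a new reading comes with each control period).
- capture(name): name is "scene" or "top" or "wrist"; returns the picture (400x640x3 uint8, red, green, blue); there is no depth.
- calibration(name): a dict with "fx", "fy", "cx", "cy" (pixels), "rvec" (rotation vector, rad) and "tvec" (3), from world to camera coordinates, as OpenCV has them. Camera axes: x right, y down, z forward; pixel columns grow to the right and rows downward; lengths in m; the calibration is good to about 2 mm. A picture is of the moment at which its call begins: read the wrist's pose just before it. calibration takes no time and is no camera call; for the wrist camera it gives the pose at the moment of the call.
- finish_job(): hands the job in, once; it reports no verdict.
The state is a dict: "time_s": time; "joints": joint angles; "joint_velocities": joint speeds; "effort": joint torques, N m; "tcp_pos": TCP position; "ee_rot": TCP orientation; "wrist_force": force on the tool from outside, world axes, zero at the start; "moment": the same for the moment, N m; "gripper_width": opening from 0.0 (shut) to 1.0 (fully open).
Only numpy, scipy, OpenCV 4.12 (cv2) and the standard library are available. Lean on these libraries where they do the work, as an engineer would, in place of code of your own. Each camera call takes 0.05 s, during which the arm holds its last target.

TASK

Open the dishwasher-tablet box: slide its child-lock tab fully aside, out from under the round button, then press the button right down so that the lid springs open. Leave the tab aside, the button released and the lid standing open, and do not shift the spice jar, the mug or the teaspoon that stand round the box.

Things in the scene. Friction and masses are not known exactly. Their poses are not given: they have to be found in the camera images.
- tablet_box: Grey plastic box 185 (x) x 200 (y) x 70 mm high, fixed to the worktop. Origin: on the worktop, 100 mm behind its front face and 85 mm before its back face, midway across; x points from its front to its back, y to its left as the robot sees it, z up. The front 55 mm is a solid level deck 70 mm high, with the white tab and the white button on it along the middle line x = -72.5 mm; behind the deck is a bin with a white lid, whose top is at 80 mm.
- tab (a joint): How far the child-lock tab has been slid along the box's -y (to the right), in m: 0 locked, 0.020 end stop. It starts between 0 and 0.004. Its two prongs lie under the rim of the button cap and block it until the tab has gone 0.014. Moves against about 2 N of friction and stays where left.
- tab_rib (a point): Centre of the top of the tab's upright grip rib, 22 mm above the deck; moves with the tab, axes as the box. The rib is 24 mm along x, 12 mm along y and 16 mm tall; it stands on the tab's flat plate, 26 mm wide and 6 mm thick, which lies on the deck between two guide strips 7 mm high and reaches along +y to the button. Locked (0), it is 60 mm from the button's axis, 38 mm of free gap from rib to button cap. On the rib's other side (-y) the deck is free.
- button (a joint): How far the button is pressed down, in m: 0 up, 0.007 fully down (about 6 N; it starts to move at 1.5 N and springs back up when let go). The lid's catch lets go at about 0.0045. While the tab blocks it, it goes down only about 1.5 mm.
- button_top (a point): Centre of the top face of the round button cap (32 mm across, 7 mm thick), 14.5 mm above the deck when up, at x = -72.5, y = +60 mm of the box; axes as the box.
- lid (a joint): Angle of the lid in rad: 0 shut and latched, 1.3 fully open. Hinged along the back edge of the box; when the catch lets go, a weak spring swings it up and back by itself in about 2 s and holds it open. Its front edge rises 12 mm behind the button cap.
- lid_edge (a point): Middle of the lid's front edge, at its top; the hinge is 127 mm behind it.
- spice_jar: Spice jar with a dark cap, 40 mm across, 105 mm tall, loose, to the right of the box; origin at the centre of its foot.
- mug: Small striped mug, 60 x 83 x 49 mm, loose, to the left of the box; origin at the centre of its foot.
- teaspoon: Steel teaspoon, 130 mm long, lying loose in front of the box; origin at its middle on the worktop.

How it is judged:
By the outcome, as a careful person would: the job done as asked, in the order asked, and still so for the second after the job is handed in, with the robot touching nothing.
It also fails if it takes over 40 s, if anything falls off the work surface, if the arm or the gripper's body presses on something with over 40 N, if the wrist force passes 120 N, or if a joint passes its speed limit or range.

## Working session

There is one attempt and no reset: what is moved stays moved. The work goes in short steps, Python scripts to look and compute and a tool call to move; the robot and the scene stay as the last step left them, time stands still between calls to the robot, and variables do not carry over. Pictures are saved under pics/ and viewed, and the job is handed in when it is done.

Besides the shell and the picture viewer there is one more tool, called after ">>>" as name(argument=value, ...) on one line, values as JSON. carry_out: Moves the arm, as the interface text tells. Its arguments: {"type":"object","properties":{"commands":{"type":"array"},"grip":{"type":"number"}},"required":["commands"]}

```bash
mkdir -p pics; ls; python3 - <<'E'
from station import sense,capture,calibration
import cv2
s=sense();print(s)
for n in("scene","top"):
    im=capture(n);cv2.imwrite(f"pics/{n}0.png",im[:,:,::-1]);print(n,calibration(n))
E
```

```text
pics
{'time_s': 0.0, 'joints': array([-5.81199541e+01,  2.20911211e+01,  3.78853733e-01, -3.00216529e-02,
       -6.84117564e+01, -1.48183390e+01]), 'joint_velocities': array([0.08474558, 0.01607528, 0.01731096, 0.01990634, 0.0193837 ,
       0.05662886]), 'effort': array([-7.17583844e-04, -3.90663958e+01,  1.87406999e+01,  4.21980232e+00,
        1.10570338e-02, -1.88711442e-04]), 'tcp_pos': array([ 0.1832336 , -0.59689277,  0.22144683]), 'ee_rot': array([[-9.56045992e-01, -2.93215841e-01, -7.29477097e-04],
       [-2.93216737e-01,  9.56043699e-01,  2.09538161e-03],
       [ 8.30129007e-05,  2.21717609e-03, -9.99997539e-01]]), 'wrist_force': array([ 0.42970313,  0.94353408, -0.37528771]), 'moment': array([-0.0098072 ,  0.02850201, -0.01031616]), 'gripper_width': 1.0001175647517009}
scene {'fx': 450.52617346386205, 'fy': 450.52617346386205, 'cx': 322.35404268052304, 'cy': 202.300157864438, 'rvec': array([ 0.55663115, -2.47765497,  1.40564971]), 'tvec': array([0.46864107, 0.19032437, 0.84869481])}
top {'fx': 394.2548777340627, 'fy': 394.2548777340627, 'cx': 322.9988656146449, 'cy': 192.98003116494468, 'rvec': array([ 2.01779533, -2.19658751,  0.23694984]), 'tvec': array([-0.00609489,  0.56193339,  0.81460156])}
```

View pics/scene0.png

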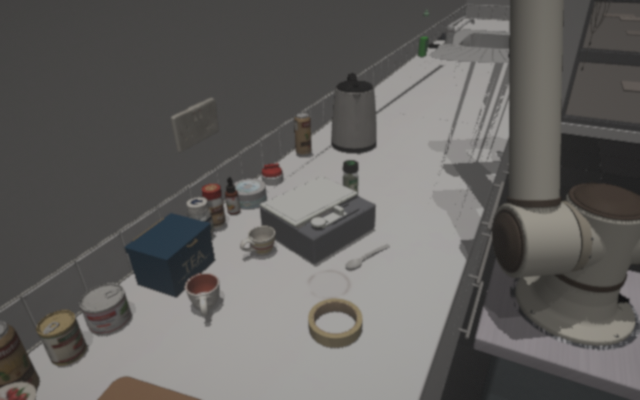

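View pics/top0.png

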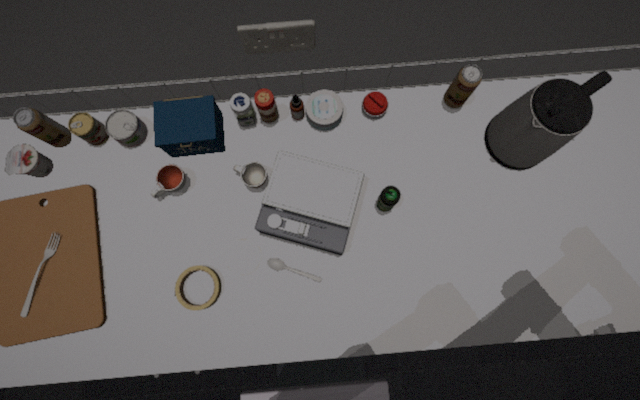

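The scene view shows the box at about (318,218), with the button at (318,222), the tab running to (345,210), the jar at (351,177), the mug at (262,239) and the spoon at (367,256). In the top view the button is near (275,222), the tab near (297,229) and the jar at (389,198). I'll enlarge and measure.

```bash
cat > h.py <<'E'
import numpy as np,cv2
from station import sense,capture,calibration
def ray(c,uv):
    R=cv2.Rodrigues(np.array(c['rvec']))[0];t=np.array(c['tvec'])
    o=-R.T@t
    d=R.T@np.array([(uv[0]-c['cx'])/c['fx'],(uv[1]-c['cy'])/c['fy'],1.])
    return o,d/np.linalg.norm(d)
def onz(c,uv,z):
    o,d=ray(c,uv);return o+d*(z-o[2])/d[2]
def proj(c,P):
    K=np.array([[c['fx'],0,c['cx']],[0,c['fy'],c['cy']],[0,0,1.]])
    return cv2.projectPoints(np.array(P,float).reshape(-1,3),np.array(c['rvec']),np.array(c['tvec']),K,None)[0].reshape(-1,2)
def tri(c1,u1,c2,u2):
    o1,d1=ray(c1,u1);o2,d2=ray(c2,u2)
    A=np.array([d1,-d2]).T;s=np.linalg.lstsq(A,o2-o1,rcond=None)[0]
    p,q=o1+s[0]*d1,o2+s[1]*d2
    return (p+q)/2,np.linalg.norm(p-q)
E
python3 - <<'E'
import cv2,numpy as np
a=cv2.imread('pics/top0.png')[140:290,230:410];b=cv2.imread('pics/scene0.png')[150:275,235:400]
g=lambda x:np.uint8(255*(x/255.)**.6)
cv2.imwrite('pics/top0z.png',g(cv2.resize(a,None,fx=4,fy=4,interpolation=cv2.INTER_CUBIC)))
cv2.imwrite('pics/scene0z.png',g(cv2.resize(b,None,fx=4,fy=4,interpolation=cv2.INTER_CUBIC)))
E
```

```text
(no output)
```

View pics/top0z.png

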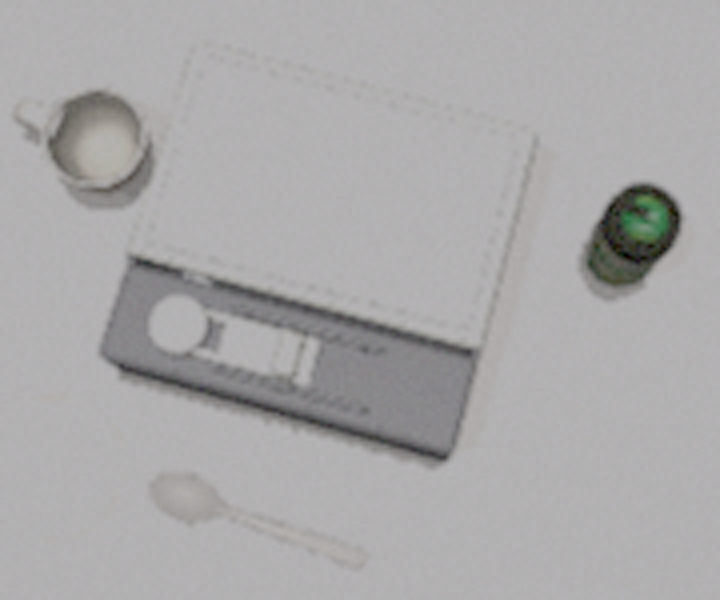

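View pics/scene0z.png

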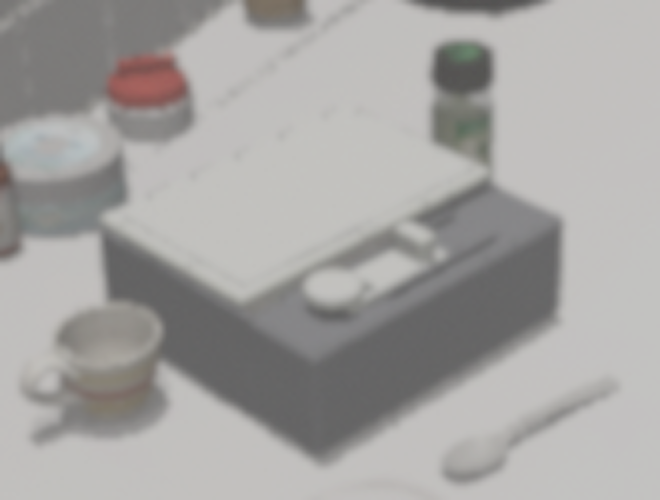

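```bash
python3 - <<'E'
from h import *
T=calibration('top');S=calibration('scene')
t=lambda x,y:(230+(x+.5)/4-.5,140+(y+.5)/4-.5); s=lambda x,y:(235+(x+.5)/4-.5,150+(y+.5)/4-.5)
P={}
for n,a,b in [('button_top',(179,322),(333,282)),('lid FL corner',(133,258),(245,298)),('lid FR',(475,348),(490,178)),('deckFL',(105,357),(318,360)),('deckFR',(446,457),(560,222)),('rib',(290,357),(413,234)),('jarcap',(647,215),(463,57))]:
    p,e=tri(T,t(*a),S,s(*b));print(n,p.round(4),round(e,4));P[n]=p
def pl(n,a,z,c=T,f=t): p=onz(c,f(*a),z);print(n,p.round(4));return p
b=pl('button@.0845',(179,322),.0845); bs=pl('button S',(333,282),.0845,S,s)
l=pl('lidFL',(133,258),.08);r=pl('lidFR',(475,348),.08)
bl=pl('lidBL',(195,40),.08);br=pl('lidBR',(537,130),.08)
dl=pl('dFL',(105,357),.07);dr=pl('dFR',(446,457),.07)
for u,v in[(l,r),(bl,br),(dl,dr),(l,bl),(r,br)]: d=v-u;print(np.linalg.norm(d),np.degrees(np.arctan2(d[1],d[0])))
E
```

```text
button_top [0.5037 0.0547 0.085 ] 0.0006
lid FL corner [0.5429 0.0787 0.0783] 0.0017
lid FR [ 0.4777 -0.1018  0.0734] 0.0012
deckFL [0.4912 0.098  0.066 ] 0.0003
deckFR [ 0.4234 -0.0805  0.0676] 0.0026
rib [ 0.4811 -0.0024  0.0884] 0.0026
jarcap [ 0.5367 -0.1979  0.0994] 0.0024
button@.0845 [0.5041 0.0549 0.0845]
button S [0.5038 0.054  0.0845]
lidFL [0.5418 0.0782 0.08  ]
lidFR [ 0.4775 -0.1011  0.08  ]
lidBL [0.6624 0.0374 0.08  ]
lidBR [ 0.5944 -0.1469  0.08  ]
dFL [0.4908 0.0974 0.07  ]
dFR [ 0.4221 -0.0808  0.07  ]
0.1904708102995431 -109.73339579567956
0.19637890758149956 -110.2339500016199
0.1909950075078493 -111.09066336903429
0.12731873526329252 -18.693313463429792
0.12563344098200319 -21.37064265629345
```

Both views agree (button to within 1 mm, box yaw about -20.3°). I'll use jaws along box y, straddle the rib, and push it towards -y. First I'll turn and move over.

>>> carry_out(commands=[0,50,0,0,0,0.163,0,55,0,0,0,0.163,0,55,0,0,0,0.163,0,55,0,0,0,0.163,0,50,0,0,0,0], grip=34)

```text
time_s: 0.72
tcp_pos: [0.1911, -0.3346, 0.2179]
ee_rot: [[-0.929, 0.371, -0.004], [0.371, 0.929, 0.008], [0.007, 0.005, -1.0]]
wrist_force: [0.5, 0.7, -0.0]
gripper_width: 0.517
```

```bash
cat >> h.py <<'E'
yaw=np.radians(-20.3)
B=np.array([[np.cos(yaw),-np.sin(yaw),0],[np.sin(yaw),np.cos(yaw),0],[0,0,1]])
O=np.array([.5035,.0548,0])-B@np.array([-.0725,.06,0])
def rep(target_box=None):
    s=sense();R=s['ee_rot'];p=s['tcp_pos']
    print('t',round(s['time_s'],2),'tcp',p.round(4),'box',(B.T@(p-O)).round(4)*1000,'F_box',(B.T@s['wrist_force']).round(2),'w',round(s['gripper_width']*87,1),'q',s['joints'].round(1))
    Rt=np.array([-B[:,0],B[:,1],[0,0,-1]]).T
    print('rot needed',cv2.Rodrigues(R.T@Rt)[0].ravel().round(4))
    if target_box is not None: print('shift tool mm',(1000*R.T@(O+B@np.array(target_box)-p)).round(1))
E
python3 -c "
from h import *
print(O);rep([-.0725,-.001,.15])"
```

```text
[ 0.55068081 -0.02662617  0.        ]
t 0.72 tcp [ 0.1911 -0.3346  0.2179] box [-230.4 -413.6  217.9] F_box [ 0.21  0.77 -0.  ] w 45.0 q [-35.9  -1.8 -30.1  -0.2 -62.1 -75.7]
rot needed [ 0.0055 -0.0067 -0.0259]
shift tool mm [-147.6  416.1   69.1]
```

>>> carry_out(commands=[-30,60,0,0.0055,-0.0067,-0.0259,-30,60,0,0,0,0,-30,60,0,0,0,0,-30,60,0,0,0,0,-20,60,0,0,0,0])

```text
time_s: 1.35
tcp_pos: [0.4124, -0.1128, 0.219]
ee_rot: [[-0.938, 0.348, 0.004], [0.348, 0.938, -0.001], [-0.004, 0.001, -1.0]]
wrist_force: [1.5, -1.1, 1.3]
gripper_width: 0.391
```

```bash
python3 -c "
from h import *
rep([-.0725,-.001,.15])"
```

```text
t 1.35 tcp [ 0.4124 -0.1128  0.219 ] box [ -99.8 -128.8  219. ] F_box [ 1.76 -0.54  1.33] w 34.0 q [ 6.700e+00  2.400e+00 -2.590e+01  1.000e-01 -6.150e+01 -1.171e+02]
rot needed [ 0.0005  0.0042 -0.0009]
shift tool mm [-26.9 127.8  69.1]
```

>>> carry_out(commands=[-14,60,0,0,0,0,-13,60,20,0,0.0042,0,0,0,0,0,0,0])

```text
time_s: 1.72
tcp_pos: [0.48, -0.0072, 0.199]
ee_rot: [[-0.939, 0.343, -0.0], [0.343, 0.939, 0.0], [0.0, 0.0, -1.0]]
wrist_force: [-0.6, -0.6, -0.5]
gripper_width: 0.391
```

```bash
python3 -c "
from h import *
rep([-.0725,-.001,.15])
c=calibration('wrist');im=capture('wrist');cv2.imwrite('pics/w1.png',im[:,:,::-1])
o=O
for n,p in [('button',[-.0725,.06,.0845]),('rib0',[-.0725,0,.092])]: print(n,proj(c,O+B@np.array(p)))
np.save('w1c.npy',c,allow_pickle=True)
"
```

```text
t 1.73 tcp [ 0.48   -0.0072  0.199 ] box [-73.   -6.4 199. ] F_box [-0.41 -0.75 -0.45] w 34.0 q [  18.6    9.   -21.3   -0.   -59.7 -128.6]
rot needed [ 0.0003 -0.0003  0.0044]
shift tool mm [-0.6  5.3 49. ]
button [[397.41646842 196.52410375]]
rib0 [[325.66810118 198.48325437]]
```

View pics/w1.png

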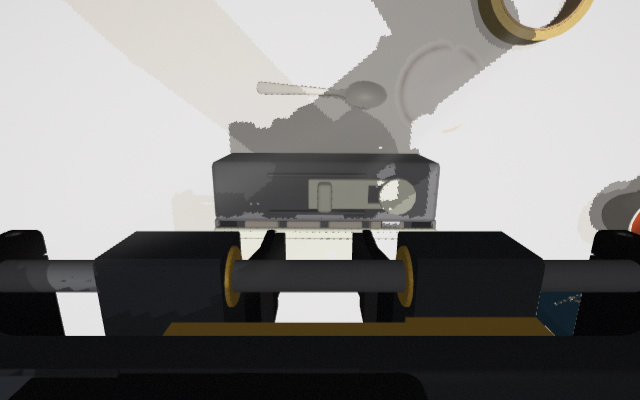

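The wrist view confirms it: button at (397,195), as predicted, and rib top at about (324,197) against a predicted 325.7 for tab 0, so the tab sits at about 2 mm. I'm descending to straddle the rib.

>>> carry_out(commands=[0,0,45,0,0,0.0044,0,0,45,0,0,0,0,0,18,0,0,0,0,0,5,0,0,0,0,0,0,0,0,0])

```text
time_s: 2.4
tcp_pos: [0.479, -0.0122, 0.0871]
ee_rot: [[-0.936, 0.352, 0.006], [0.353, 0.936, 0.001], [-0.005, 0.003, -1.0]]
wrist_force: [-0.6, 0.5, -0.5]
gripper_width: 0.39
```

```bash
python3 -c "
from h import *
rep([-.0725,-.0064,.081])
c=calibration('wrist');im=capture('wrist');cv2.imwrite('pics/w2.png',im[:,:,::-1])"
```

```text
t 2.4 tcp [ 0.479  -0.0122  0.0871] box [-72.3 -11.4  87.1] F_box [-0.71  0.26 -0.54] w 34.0 q [ 1.810e+01  1.670e+01 -3.030e+01  1.000e-01 -4.270e+01 -1.287e+02]
rot needed [ 0.0031  0.005  -0.0059]
shift tool mm [0.3 4.9 6.1]
```

View pics/w2.png

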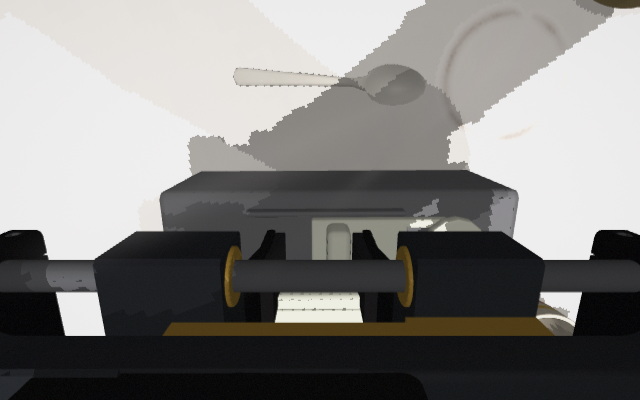

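The rib at (339,240) is between the fingers, near the +y finger, consistent with the 5 mm sideways drift. I'll go down 5 mm, correcting the drift a little.

>>> carry_out(commands=[0,3,4,0.003,0.005,-0.006,0,0,2,0,0,0])

```text
time_s: 2.7
tcp_pos: [0.4816, -0.009, 0.083]
ee_rot: [[-0.938, 0.347, 0.005], [0.347, 0.938, 0.001], [-0.004, 0.003, -1.0]]
wrist_force: [0.3, 0.3, 0.2]
gripper_width: 0.389
```

```bash
python3 -c "
from h import *
rep([-.0725,-.0064,.081])"
```

```text
t 2.7 tcp [ 0.4816 -0.009   0.083 ] box [-70.9  -7.4  83. ] F_box [0.16 0.35 0.18] w 33.9 q [  18.3   17.3  -30.2    0.   -42.3 -128.6]
rot needed [0.003  0.004  0.0004]
shift tool mm [1.6 1.  2. ]
```

>>> carry_out(commands=[0,-5,1,0.003,0.004,0,0,-5,0,0,0,0,0,-5,0,0,0,0,0,-4,0,0,0,0])

```text
time_s: 3.2
tcp_pos: [0.4753, -0.0268, 0.0822]
ee_rot: [[-0.938, 0.346, 0.001], [0.346, 0.938, 0.001], [-0.001, 0.002, -1.0]]
wrist_force: [0.3, 2.6, -1.0]
gripper_width: 0.39
```

```bash
python3 -c "
from h import *
rep([-.0725,-.031,.082])"
```

```text
t 3.2 tcp [ 0.4753 -0.0268  0.0822] box [-70.7 -26.3  82.2] F_box [-0.6   2.5  -1.01] w 33.9 q [ 1.630e+01  1.690e+01 -3.080e+01 -1.000e-01 -4.210e+01 -1.265e+02]
rot needed [0.0018 0.0009 0.0009]
shift tool mm [ 1.9 -4.7  0.2]
```

The force is 2.5 N, so the tab is sliding. I'll continue towards the stop in small rows.

>>> carry_out(commands=[0,-2,0,0,0,0,0,-2,0,0,0,0])

```text
time_s: 3.45
tcp_pos: [0.4737, -0.031, 0.0822]
ee_rot: [[-0.938, 0.347, 0.002], [0.347, 0.938, 0.002], [-0.001, 0.002, -1.0]]
wrist_force: [0.4, 1.9, -0.9]
gripper_width: 0.39
```

>>> carry_out(commands=[0,-2,0,0,0,0])

```text
time_s: 3.58
tcp_pos: [0.4736, -0.0316, 0.0822]
ee_rot: [[-0.938, 0.347, 0.004], [0.347, 0.938, 0.004], [-0.002, 0.005, -1.0]]
wrist_force: [-1.0, 13.9, -0.3]
gripper_width: 0.393
```

```bash
python3 -c "
from h import *
rep([-.0725,-.031,.082])"
```

```text
t 3.58 tcp [ 0.4736 -0.0316  0.0822] box [-70.5 -31.4  82.2] F_box [-5.75 12.72 -0.27] w 34.2 q [  15.7   16.8  -31.    -0.3  -42.  -125.9]
rot needed [ 0.0051  0.002  -0.0002]
shift tool mm [2.  0.4 0.2]
```

The end stop is reached (13.9 N at tcp y = -31.4, against a predicted -31). I'll back off slightly, lift, then shut the fingers once clear.

>>> carry_out(commands=[0,6,0,0,0,0,0,0,-10,0,0,0,0,0,-40,0,0,0])

```text
time_s: 3.95
tcp_pos: [0.4732, -0.0273, 0.1314]
ee_rot: [[-0.938, 0.347, -0.005], [0.347, 0.938, 0.001], [0.005, -0.001, -1.0]]
wrist_force: [0.8, -0.1, 0.1]
gripper_width: 0.392
```

>>> carry_out(commands=[0,45,-25,0,0,0,0,40,0,0,0,0,0,0,0,0,0,0], grip=0)

```text
time_s: 4.32
tcp_pos: [0.5054, 0.0533, 0.163]
ee_rot: [[-0.938, 0.348, 0.003], [0.348, 0.938, 0.001], [-0.003, 0.002, -1.0]]
wrist_force: [-0.3, 0.0, -0.8]
gripper_width: 0.136
```

```bash
python3 -c "
from h import *
rep([-.0725,.06,.095])
c=calibration('wrist');im=capture('wrist');cv2.imwrite('pics/w3.png',im[:,:,::-1])
for p in([-.0725,.06,.0845],[-.0725,-.02,.092]):print(proj(c,O+B@np.array(p)))
im=capture('top');cv2.imwrite('pics/t3.png',cv2.resize(im[140:290,230:410,::-1],None,fx=4,fy=4))"
```

```text
t 4.33 tcp [0.5054 0.0533 0.163 ] box [-70.2  59.2 163. ] F_box [-0.29 -0.11 -0.8 ] w 11.8 q [  24.4   13.8  -20.9    0.   -55.1 -134.7]
rot needed [ 0.0024  0.0028 -0.0008]
shift tool mm [ 2.5  0.6 68. ]
[[318.65289806 204.25815299]]
[[205.55523311 207.28501835]]
```

View pics/w3.png

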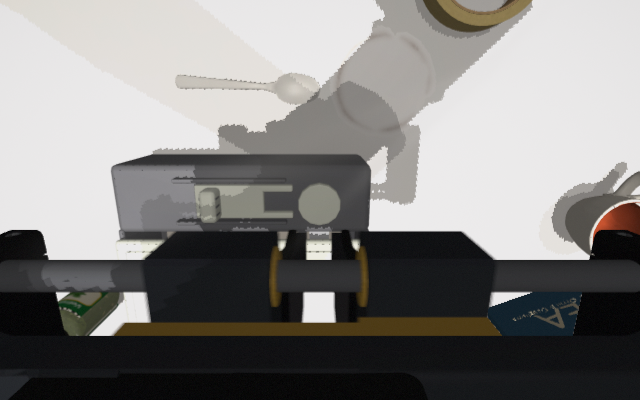

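View pics/t3.png

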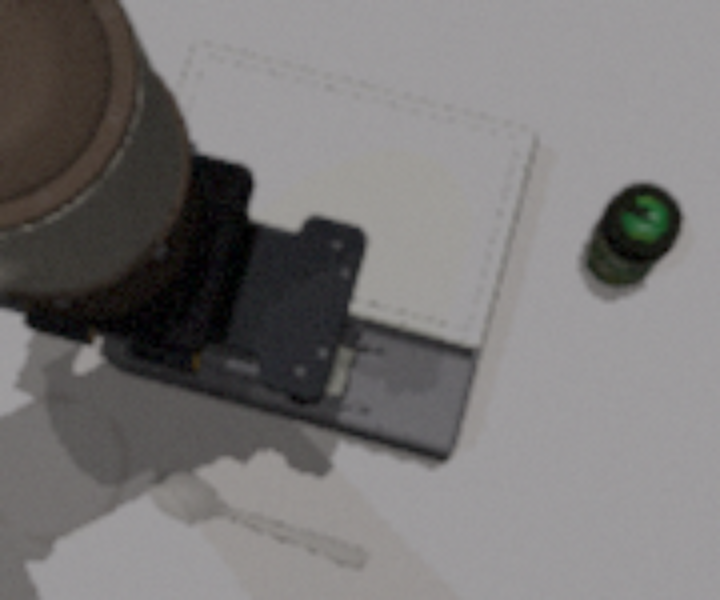

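The rib is now at (208,206) and the prong ends at x≈292 clear the button cap's edge at x≈298. The button at (319,204) matches its prediction. The gripper body is long along box y, so the lid will clear it. I'm descending to the button.

>>> carry_out(commands=[2,0,30,0.002,0.003,0,0,0,22,0,0,0,0,0,0,0,0,0])

```text
time_s: 4.8
tcp_pos: [0.5009, 0.0491, 0.1099]
ee_rot: [[-0.936, 0.352, -0.003], [0.352, 0.936, -0.001], [0.002, -0.002, -1.0]]
wrist_force: [0.0, -0.4, 1.1]
gripper_width: 0.008
```

```bash
python3 -c "
from h import *
rep([-.0740,.06,.0865])"
```

```text
t 4.8 tcp [0.5009 0.0491 0.1099] box [-73.   53.7 109.9] F_box [ 0.16 -0.33  1.14] w 0.7 q [  24.1   17.1  -25.2   -0.   -47.8 -134.7]
rot needed [-0.0021 -0.0022 -0.0057]
shift tool mm [ 1.   6.3 23.4]
```

>>> carry_out(commands=[1,7,12,-0.002,-0.002,-0.006,0,1,7,0,0,0,0,0,0,0,0,0])

```text
time_s: 5.18
tcp_pos: [0.5035, 0.0567, 0.0913]
ee_rot: [[-0.938, 0.347, 0.002], [0.347, 0.938, 0.0], [-0.002, 0.001, -1.0]]
wrist_force: [-0.4, -0.2, -0.7]
gripper_width: 0.007
```

```bash
python3 -c "
from h import *
rep([-.0740,.06,.0775])"
```

```text
t 5.17 tcp [0.5035 0.0567 0.0913] box [-73.1  61.7  91.3] F_box [-0.33 -0.33 -0.67] w 0.6 q [  24.8   18.7  -26.2    0.   -44.9 -135.2]
rot needed [ 0.0012  0.0019 -0.0002]
shift tool mm [ 0.9 -1.8 13.8]
```

The tool is centred over the cap. I'll press it in small steps.

>>> carry_out(commands=[0.5,-2,6,0,0,0,0,0,4,0,0,0])

```text
time_s: 5.42
tcp_pos: [0.5027, 0.055, 0.0818]
ee_rot: [[-0.938, 0.347, 0.003], [0.347, 0.938, 0.001], [-0.003, 0.002, -1.0]]
wrist_force: [-2.3, -0.0, 4.6]
gripper_width: 0.006
```

>>> carry_out(commands=[0,0,3,0,0,0,0,0,2,0,0,0])

```text
time_s: 5.68
tcp_pos: [0.5027, 0.055, 0.0778]
ee_rot: [[-0.938, 0.346, 0.003], [0.346, 0.938, 0.0], [-0.003, 0.001, -1.0]]
wrist_force: [-6.8, 2.1, 16.7]
gripper_width: 0.009
```

```bash
python3 -c "
from h import *
rep([-.0740,.06,.0775])"
```

```text
t 5.67 tcp [0.5027 0.055  0.0778] box [-73.3  59.9  77.8] F_box [-7.09 -0.43 16.68] w 0.7 q [ 2.47e+01  1.97e+01 -2.72e+01  1.00e-01 -4.29e+01 -1.35e+02]
rot needed [0.0015 0.0031 0.0009]
shift tool mm [0.7 0.1 0.3]
```

The button bottomed out (z = 0.0778, 16.7 N). I'll lift off up and forward, away from the lid.

>>> carry_out(commands=[0,0,-12,0,0,0,25,0,-25,0,0,0,45,0,-40,0,0,0,55,0,-40,0,0,0])

```text
time_s: 6.18
tcp_pos: [0.3889, 0.0971, 0.1917]
ee_rot: [[-0.937, 0.351, 0.0], [0.351, 0.937, -0.002], [-0.001, -0.001, -1.0]]
wrist_force: [-0.1, 1.2, 1.0]
gripper_width: 0.005
```

```bash
python3 -c "
from h import *
rep()
im=capture('scene');cv2.imwrite('pics/s4.png',im[:,:,::-1])"
```

```text
t 6.17 tcp [0.3889 0.0971 0.1917] box [-194.6   59.9  191.7] F_box [-0.54  1.06  0.96] w 0.5 q [ 3.760e+01  1.200e+00 -3.140e+01  1.000e-01 -5.740e+01 -1.482e+02]
rot needed [-0.0014  0.0009 -0.0039]
```

View pics/s4.png

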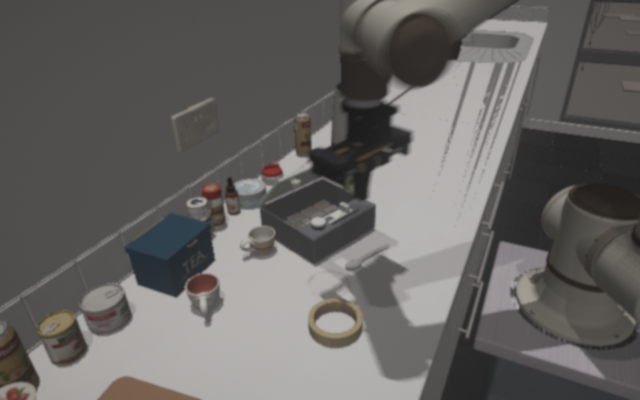

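The lid is up and the bin's contents are visible at (318,213). The arm is clear, so I'll wait for the lid to settle and then check.

>>> carry_out(commands=[0,0,-30,0,0,0,0,0,-30,0,0,0,0,0,0,0,0,0,0,0,0,0,0,0,0,0,0,0,0,0])

```text
time_s: 6.85
tcp_pos: [0.3836, 0.0983, 0.2589]
ee_rot: [[-0.939, 0.345, 0.009], [0.345, 0.939, 0.008], [-0.006, 0.01, -1.0]]
wrist_force: [-0.5, 0.1, -0.1]
gripper_width: 0.005
```

>>> carry_out(commands=[0,-60,0,0,0,0,-30,-60,0,0,0,0,-30,-60,0,0,0,0,-30,-60,0,0,0,0,0,-60,0,0,0,0])

```text
time_s: 7.48
tcp_pos: [0.3637, -0.2051, 0.2529]
ee_rot: [[-0.942, 0.336, 0.003], [0.336, 0.942, 0.007], [-0.001, 0.007, -1.0]]
wrist_force: [1.2, -0.4, -0.5]
gripper_width: 0.004
```

>>> carry_out(commands=[0,0,0,0,0,0,0,0,0,0,0,0,0,0,0,0,0,0,0,0,0,0,0,0,0,0,0,0,0,0])

```text
time_s: 8.1
tcp_pos: [0.3622, -0.2058, 0.2502]
ee_rot: [[-0.941, 0.339, -0.003], [0.339, 0.941, 0.008], [0.005, 0.006, -1.0]]
wrist_force: [-0.1, 0.3, 0.4]
gripper_width: 0.009
```

>>> carry_out(commands=[0,0,0,0,0,0,0,0,0,0,0,0,0,0,0,0,0,0,0,0,0,0,0,0,0,0,0,0,0,0])

```text
time_s: 8.72
tcp_pos: [0.3626, -0.2049, 0.2505]
ee_rot: [[-0.942, 0.337, -0.002], [0.337, 0.942, 0.008], [0.005, 0.007, -1.0]]
wrist_force: [0.0, 0.5, 0.1]
gripper_width: 0.006
```

```bash
python3 -c "
from h import *
rep()
for n,(y0,y1,x0,x1) in dict(scene=(120,280,235,400),top=(90,290,230,410)).items():
    im=capture(n)[y0:y1,x0:x1,::-1];a=cv2.imread(f'pics/{n}0.png')[y0:y1,x0:x1]
    cv2.imwrite(f'pics/{n}5.png',cv2.resize(np.hstack([a,im]),None,fx=2.2,fy=2.2,interpolation=cv2.INTER_CUBIC))"
```

```text
t 8.72 tcp [ 0.3626 -0.2049  0.2505] box [-114.5 -232.5  250.5] F_box [-0.12  0.44  0.14] w 0.6 q [  -7.3   -0.   -23.4   -0.5  -66.8 -102.2]
rot needed [ 0.0066 -0.0045  0.0108]
```

View pics/scene5.png

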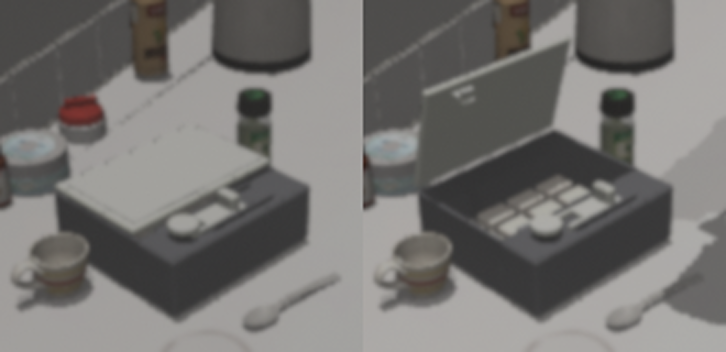

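View pics/top5.png

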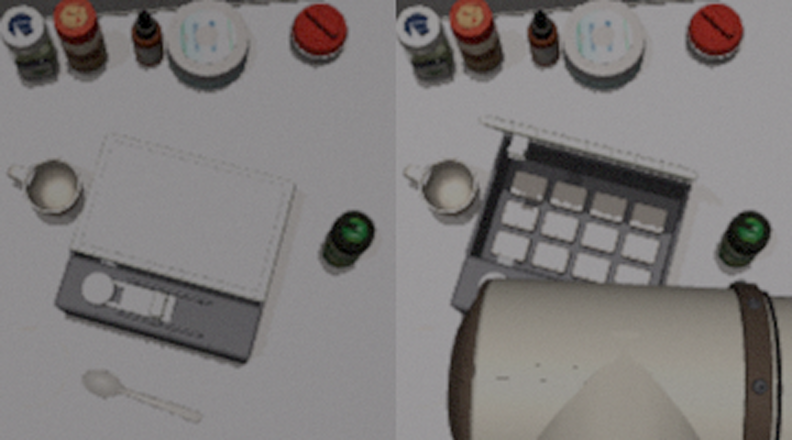

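Before and after agree: the lid stands open, the button is up, and the jar, mug and spoon are where they were. As a final check I'll get the tab's travel and the lid's height from the scene pixels, then hand in.

```bash
python3 -c "
from h import *
S=calibration('scene')
f=lambda x,y:((x)/2.2+235,y/2.2+120)
for n,p in(('before',(229,193)),('after',(604-363,186))):
    q=onz(S,f(*p),.092);print(n,(B.T@(q-O)*1000).round(1))
im=capture('scene')[:,:,::-1];a=cv2.imread('pics/scene0.png')
d=cv2.absdiff(a,im).max(2)
for n,(x0,y0,x1,y1) in dict(mug=(235,220,280,255),spoon_left=(340,250,375,275),jar=(340,158,362,190)).items():
    r=cv2.phaseCorrelate(np.float32(cv2.cvtColor(a,6)[y0:y1,x0:x1]),np.float32(cv2.cvtColor(im,6)[y0:y1,x0:x1]));print(n,r)
cc=proj(S,[O+B@np.array([.082-.127*np.cos(1.3),y,.08+.127*np.sin(1.3)]) for y in(.095,-.095)]);print('predicted open lid corners at 1.3',cc,'seen',f(422-363,92),f(570-363,40))
from station import finish_job
print(finish_job())"
```

```text
before [-77.3   0.4  92. ]
after [-76.4 -17.8  92. ]
mug ((0.5125982242382037, 0.0442759035668594), 0.9969410160441458)
spoon_left ((0.16166246327317424, 0.47984316636946645), 0.9049211623933581)
jar ((0.2168675211429303, 0.25164586343645823), 0.9563782662153244)
predicted open lid corners at 1.3 [[265.38041651 158.17073303]
 [329.44312869 133.52861439]] seen (261.8181818181818, 161.8181818181818) (329.09090909090907, 138.1818181818182)
the job is handed in; nothing more can be done
None
```

The tablet box is open and the job is handed in. I straddled the tab's rib with the open fingers and pushed it along -y to its end stop. With the fingers shut, I then pressed the button right down and lifted off. The whole job took about 9 s.

**Tab:** the push met the end stop at the predicted place, with 13.9 N. In the scene image the rib moved about 18 mm, from y ≈ 0 to -18 mm, read to about 2 mm, and the prongs are clear of the button cap.

**Button:** it bottomed out at z = 77.8 mm with 16.7 N on the tool, and it is up again in the last scene view.

**Lid:** it stands open. Its corners lie 4–6 px from where a fully open lid (1.3 rad) was predicted, so it is open about fully but not measured exactly.

**Jar, mug and teaspoon:** shifts between the before and after pictures are about 0.5 px or less, so I see no real movement. In the last top view the arm hid the front of the deck and the spoon, so the spoon and the tab were checked in the scene view only.

The arm stood clear and touched nothing when I handed in.

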